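# Rock the cell sorter's gate to the empty chute

## Robot

A 6-joint arm with a two-finger parallel gripper is mounted at the origin on the work surface. World frame = base frame: x ahead of the robot, y to its left, z up, the work surface at z = 0. Lengths are in m, angles in rad, forces in N, time in s.
With the tool pointing down it reaches from about 0.35 to 0.975 m from the base axis. Payload 4.9 kg.
Tool frame: the origin (TCP) lies on the mounting face of the last link; the fingertips stand 173 mm ahead of it and the grasp point (between the pads) lies 155 mm ahead of it; x points along the fingers, y is the direction in which the jaws open and shut, and the axes are right-handed (so a half turn about x gives the same grasp; the last joint's range is limited). The gripper opens to 85 mm and grips with 20 to 120 N. Pads are 22 mm wide; open, the fingers measure 114 mm over their backs; the gripper's body (76 mm by 85 mm) begins 54 mm behind the grasp point. The pads swing forward as they close: fully open they stand 13 mm farther back than shut.
Start: joints at [-1.419, 0.053, 1.613, -0, 1.476, -0.119], TCP at [0.167, -0.602, 0.405] pointing down, gripper open.
Joint ranges: [-3.01, 3.01], [-1.01, 2.22], [0.06, 2.58], [-1.02, 4.17], [0.09, 2.62], [-3.14, 3.14]. Speed limits (rad/s): [2.57, 2.57, 3.14, 3.14, 3.14, 3.14].

## Interface

Orientations are given as a rotation vector (axis times angle).
In Python, from station import readout, get_image, camera_info, job gives the robot as it stands.
- The arm moves only by the shell command python3 -m pendant 'ROWS' [FORCE]. ROWS is text: rows parted by semicolons, each of 5 numbers parted by spaces: the opening, from 0 (shut) to 1 (fully open), then the shift along the tool's x, y, z in mm, then the turn about the tool's x in degrees. In form: claw dx dy dz spin; .... A call has 1 to 10 rows; each row is the pose to reach, as a shift and turn from the pose measured when the call began, along the tool's axes at that moment; what a row does not reach only later rows make up. A row lasts 1/10 s, in which the tool goes at most 50 mm and 8.59 degrees, less where a joint would pass 70% of its speed; a pose out of reach is approached as far as the arm can. A call with a gripper value outside its range is refused whole. The fingers move at their own pace and stop on an object; FORCE is the grip in N (left out, the last holds). Time passes only in rows, so rows that repeat a pose let the fingers close. It gives the time, the measured TCP pose, the force and the opening at its end, in the units of the state.
- readout.get_obs(): the state, without advancing time (a new reading comes with each control period).
- get_image(name): name is "scene" or "side" or "wrist"; returns the picture (480x640x3 uint8, red, green, blue); there is no depth.
- camera_info(name): a dict with "fx", "fy", "cx", "cy" (pixels), "position" and "orientation" of the camera in the world; the wrist camera has in their place "T_tool_cam" (4x4, takes a point from camera to tool coordinates, whose origin is the TCP and whose axes are the tool frame's). Camera axes: x right, y up, looking along -z (the intrinsics and any distortion apply to the point x, -y, -z); pixel columns grow to the right and rows downward; lengths in m; the calibration is good to about 2 mm. A picture is of the moment at which its call begins: read the wrist's pose just before it. camera_info takes no time and is no camera call.
- job.finish_job(): hands the job in, once; it reports no verdict.
The state is a dict: "t": time; "q": joint angles; "dq": joint speeds; "effort": joint torques, N m; "tool_pos": TCP position; "tool_rot": TCP orientation; "contact_force": force on the tool from outside, world axes, zero at the start; "wrist_torque": the same for the moment, N m; "opening": finger opening in m.
Only numpy, scipy, OpenCV 4.12 (cv2) and the standard library are available. Lean on these libraries where they do the work, as an engineer would, in place of code of your own. Each camera call takes 0.05 s, during which the arm holds its last target. There are 200 camera calls.

## Task

The sorter's left chute is full of battery cells and shut off, so the next three are waiting on the seesaw gate. Push the empty tray along its guide rails, without lifting it, until it is fully home against the stop under the right chute's mouth, and then press down the raised right end of the gate so that it rocks all the way over its pivot and the three waiting cells roll down the right chute into the tray. Work with the fingertips only: do not touch any cell, leave the queued cells in the left chute and the other things where they are, and finish clear of everything.

Things in the scene. Friction and masses are not known exactly. Their poses are not given: they have to be found in the camera images.
- sorter: Fixed aluminium and steel cell sorter, 112 mm wide (its x), 595 mm long (its y). Origin on the table under the pivot of its seesaw gate; x points away from the robot, y to the robot's left. The gate (pivot axis along x, 90 mm up) sits between two sloping chutes: the left (y 0.09-0.17) is full of cells and shut off from the gate by an upright plate 124 mm high; the right is empty, with an open mouth.
- mouth (a point): Middle of the right chute's floor at its open mouth, at sorter x 0, y -0.143, 64 mm up; the chute's side walls reach up to 90 mm. The tray goes on the table below it.
- stop (a point): Foot of the stop that ends the tray track, on its face towards the tray, at sorter x 0, y -0.120. The stop is a plate 30 mm high and 112 mm wide. The track: two guide rails on the table along the sorter's y, 12 mm high, inner faces at x -0.060 and 0.060, from y -0.115 to -0.415.
- tray: Empty open black plastic tray, 112 (x) by 150 (y) by 40 mm high, wall 4 mm, 0.3 to 0.45 kg, loose on the table between the guide rails. Origin: centre of its underside; axes as the sorter's. Starts at sorter y -0.25 to -0.31; fully home it meets the stop, origin at sorter y -0.195. Pushed on its outer (-y) end wall it slides to +y with a few newtons.
- gate (a joint): Tilt of the seesaw gate, rad: 0 left end down (the start), 0.18 level, 0.36 right end down at its limit. A steel trough 180 mm long (y) and 76 mm wide with 14 mm side walls, pivoted at its middle. The pivot is stiff: the gate stays where it is left. It rocks with about 2 N pressed on its raised pad.
- pad (a point): Centre of the top face of the gate's right finger pad, a steel tab 50 (x) by 40 (y) by 4 mm sticking out of the gate's robot-side wall near its right (-y) end, at sorter x -0.063, y about -0.07; it moves with the gate, 116 mm above the table at the start, 91 mm when right-down. Free above; only the table below. A like pad is at the left end.
- cell0: Battery cell (cylinder, 18 mm diameter, 65 mm long, 46 g, green sleeve), number 1 of three that wait side by side on the gate's lowered left half, their axes along the sorter's x, ready to roll. Origin at its centre.
- cell1: Battery cell (cylinder, 18 mm diameter, 65 mm long, 46 g, green sleeve), number 2 of three that wait side by side on the gate's lowered left half, their axes along the sorter's x, ready to roll. Origin at its centre.
- cell2: Battery cell (cylinder, 18 mm diameter, 65 mm long, 46 g, green sleeve), number 3 of three that wait side by side on the gate's lowered left half, their axes along the sorter's x, ready to roll. Origin at its centre.
- queue0: Like battery cell, number 1 of four queued in the full left chute, behind the plate. It stays there. Origin at its centre.
- queue1: Like battery cell, number 2 of four queued in the full left chute, behind the plate. It stays there. Origin at its centre.
- queue2: Like battery cell, number 3 of four queued in the full left chute, behind the plate. It stays there. Origin at its centre.
- queue3: Like battery cell, number 4 of four queued in the full left chute, behind the plate. It stays there. Origin at its centre.
- jar: Bystander: small closed flux jar, 56 mm diameter, 60 mm high, standing beyond the sorter. Origin at the centre of its underside.
- reel: Bystander: solder reel standing on its flange, 56 mm diameter, 40 mm high, on the robot's side of the left chute. Origin at the centre of its underside.
- driver: Bystander: screwdriver, 160 mm long, lying beyond the tray's track.
There are look-alikes about, which are no part of the job. What is shaped like the cell0 but brown or purple is not meant.

How it is judged:
By the outcome, as a careful person would: the job done as asked, in the order asked, and still so for the second after the job is handed in, with the robot touching nothing.
It also fails if it takes over 61 s, if anything falls off the work surface, if the arm or the gripper's body presses on something with over 40 N, if the wrist force passes 120 N, or if a joint passes its speed limit or range.

## Working session

There is one attempt and no reset: what is moved stays moved. The work goes in short steps, Python scripts to look and compute and a shell command to move; the robot and the scene stay as the last step left them, time stands still between calls to the robot, and variables do not carry over. Pictures are saved under pics/ and viewed, and the job is handed in when it is done.

```bash
mkdir -p pics
python3 - <<'E'
from station import readout, get_image, camera_info
import cv2
o=readout.get_obs(); print({k:o[k] for k in('t','tool_pos','tool_rot','opening','contact_force')})
for n in("scene","side","wrist"):
    print(n,camera_info(n)); cv2.imwrite(f"pics/{n}0.png",get_image(n)[:,:,::-1])
E
```

```text
{'t': 0.0, 'tool_pos': array([ 0.16718669, -0.60194578,  0.40349012]), 'tool_rot': array([ 2.07745644,  0.28514734, -2.07745251]), 'opening': 0.08512544589928893, 'contact_force': array([ 0.70788777, -0.04316565,  0.81840053])}
scene {'fx': 437.6434653373827, 'fy': 437.6434653373827, 'cx': 314.9585398077232, 'cy': 229.34482194964698, 'position': array([ 0.92022008, -0.0583946 ,  0.74445837]), 'orientation': array([0.49571603, 0.32195507, 1.06557005])}
side {'fx': 462.51933383778515, 'fy': 462.51933383778515, 'cx': 307.72848322272546, 'cy': 242.73851235170085, 'position': array([0.41817993, 0.76436594, 0.54813285]), 'orientation': array([ 0.18688186, -1.35709266, -2.5908737 ])}
wrist {'fx': 358.47608907553496, 'fy': 358.47608907553496, 'cx': 317.89221698142177, 'cy': 237.65270581474442, 'T_tool_cam': array([[ 1.51248368e-04,  2.92852958e-01, -9.56157478e-01,
         3.15007700e-02],
       [ 9.99999074e-01,  1.24877625e-03,  5.40659940e-04,
         7.60338963e-04],
       [ 1.35236061e-03, -9.56156674e-01, -2.92852498e-01,
        -7.49513144e-02],
       [ 0.00000000e+00,  0.00000000e+00,  0.00000000e+00,
         1.00000000e+00]])}
```

View pics/scene0.png

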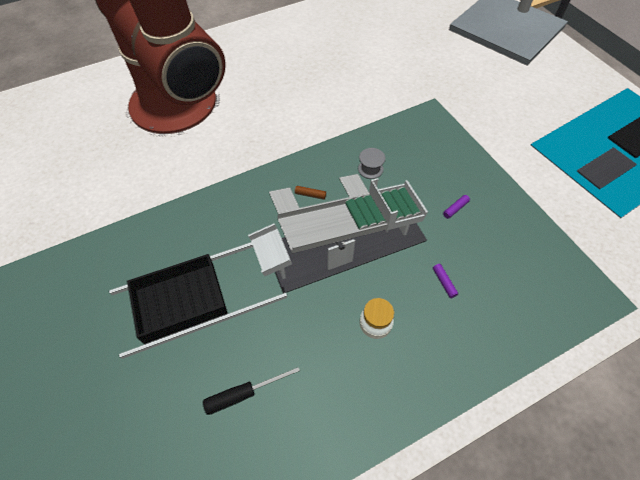

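View pics/side0.png

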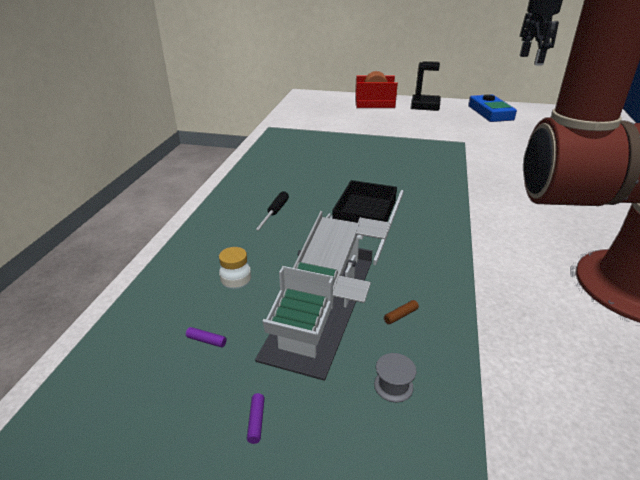

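View pics/wrist0.png

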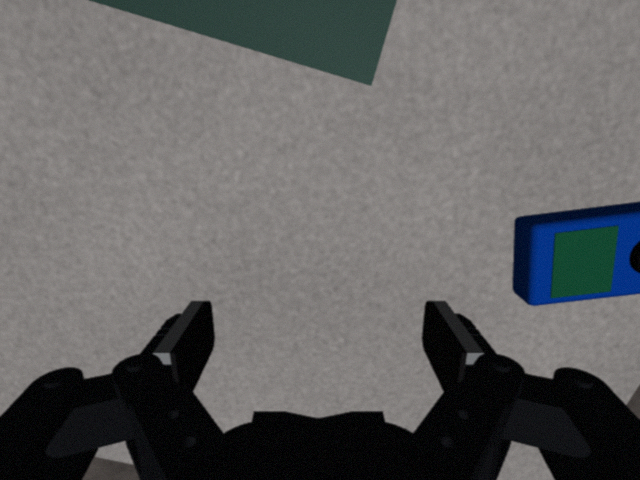

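The scene view shows the tray at about (178,300) and the rail ends at about (110,292) and (121,355). The right pad is at about (285,201) and the waiting cells at about (365,212). Next I'll zoom in to pick points.

```bash
cat > h.py <<'E'
import numpy as np, cv2
from scipy.spatial.transform import Rotation as R
from station import readout, get_image, camera_info
def cam(n,o=None):
    c=camera_info(n)
    if n=="wrist":
        T=np.eye(4); T[:3,:3]=R.from_rotvec(o['tool_rot']).as_matrix(); T[:3,3]=o['tool_pos']; T=T@c['T_tool_cam']
        return c,T[:3,:3],T[:3,3]
    return c,R.from_rotvec(c['orientation']).as_matrix(),np.array(c['position'])
def ray(C,uv):
    c,M,p=C; d=M@np.array([(uv[0]-c['cx'])/c['fx'],-(uv[1]-c['cy'])/c['fy'],-1]); return p,d
def onz(C,uv,z):
    p,d=ray(C,uv); return p+d*(z-p[2])/d[2]
def proj(C,P):
    c,M,p=C; q=(np.atleast_2d(P)-p)@M; return np.c_[c['cx']-c['fx']*q[:,0]/q[:,2], c['cy']+c['fy']*q[:,1]/q[:,2]]
def tri(rays):
    A=0;b=0
    for p,d in rays:
        d=d/np.linalg.norm(d);N=np.eye(3)-np.outer(d,d);A=A+N;b=b+N@p
    return np.linalg.solve(A,b)
E
python3 - <<'E'
import cv2
a=cv2.imread('pics/scene0.png')[170:370,100:300]; cv2.imwrite('pics/c1.png',cv2.resize(a,(600,600),interpolation=cv2.INTER_CUBIC))
a=cv2.imread('pics/scene0.png')[160:300,250:440]; cv2.imwrite('pics/c2.png',cv2.resize(a,None,fx=4,fy=4,interpolation=cv2.INTER_CUBIC))
a=cv2.imread('pics/side0.png')[170:380,250:420]; cv2.imwrite('pics/c3.png',cv2.resize(a,None,fx=2.8,fy=2.8,interpolation=cv2.INTER_CUBIC))
E
```

```text
(no output)
```

View pics/c1.png

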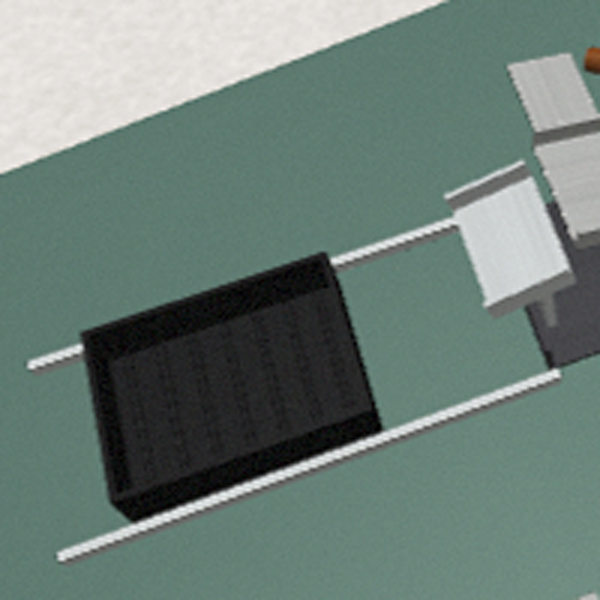

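View pics/c2.png

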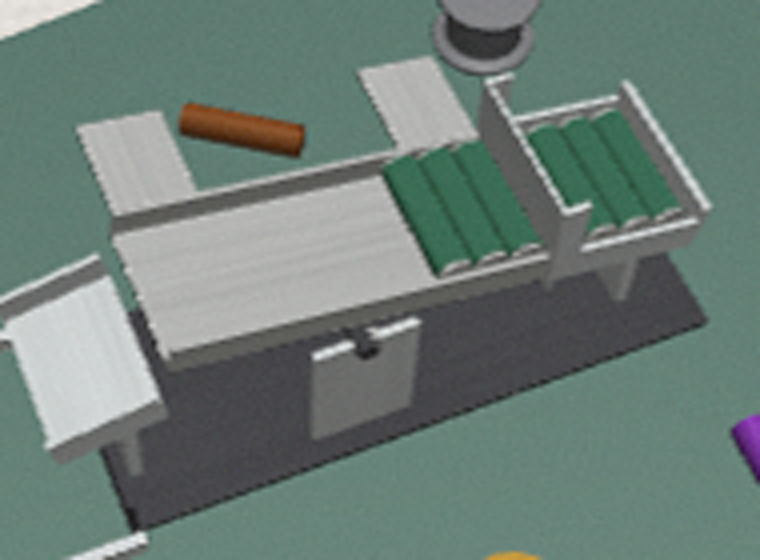

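View pics/c3.png

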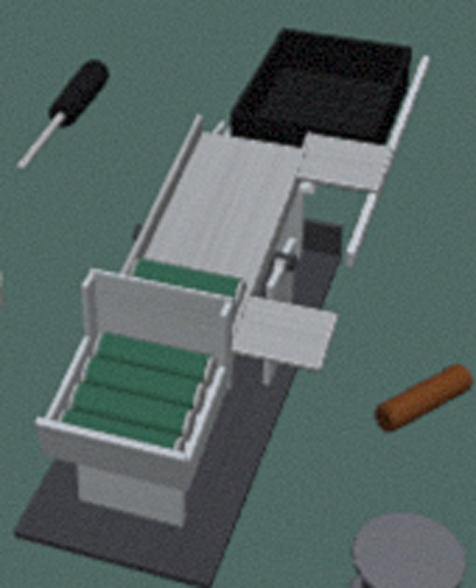

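Run:
```python
from h import *
S=cam('scene');D=cam('side')
f=lambda n,*a:print(n,np.round(a[0],4))
A=tri([ray(S,(269.5,192)),ray(D,(391.4,221.8))]);B=tri([ray(S,(290.5,188)),ray(D,(386.4,237.9))])
f('padA',A);f('padB',B)
nr,fr,fi=[onz(S,u,.012) for u in((109.3,291.7),(120,355.3),(286.7,294.7))]
f('near end',nr);f('far end',fr);f('far inner',fi); print(np.linalg.norm(nr-fr),np.linalg.norm(fi-fr))
T=[onz(S,u,.04) for u in((127.3,281),(208.3,254.7),(136.7,336.7))]
for t in T:f('tray',t)
d=fi-fr; yaw=np.arctan2(-d[0],d[1]); f('yaw',yaw)
M=np.array([[np.cos(yaw),-np.sin(yaw)],[np.sin(yaw),np.cos(yaw)]])
o=((nr+fr)/2)[:2]-M@[0,-.415]; f('origin',o)
for n,p in(('A',A),('B',B),*[('t',t) for t in T],('fi',fi)): print(n,np.round(M.T@(p[:2]-o),4))
for n,p in(('pad',[-.063,-.07]),('tray end',[0,-.37]),('home end',[0,-.27])): f(n,M@p+o)
f('tool R',R.from_rotvec(readout.get_obs()['tool_rot']).as_matrix())
```

```text
padA [0.4524 0.0745 0.12  ]
padB [0.4561 0.1139 0.112 ]
near end [ 0.4501 -0.2537  0.012 ]
far end [ 0.5756 -0.2642  0.012 ]
far inner [0.6047 0.0324 0.012 ]
0.12595097871008212 0.2980550924159356
tray [ 0.4621 -0.2128  0.04  ]
tray [ 0.4781 -0.0659  0.04  ]
tray [ 0.5707 -0.2241  0.04  ]
yaw -0.0979
origin [0.5534 0.154 ]
A [-0.0927 -0.089 ]
B [-0.0929 -0.0495]
t [-0.055 -0.374]
t [-0.0535 -0.2263]
t [ 0.0541 -0.3747]
fi [ 0.063 -0.116]
pad [0.4839 0.0905]
tray end [ 0.5173 -0.2142]
home end [ 0.527  -0.1147]
tool R [[-2.000e-04  2.675e-01 -9.636e-01]
 [ 1.600e-03 -9.636e-01 -2.675e-01]
 [-1.000e+00 -1.600e-03 -2.000e-04]]
```

The geometry agrees with the text: the rails come out 126 and 298 mm (0.120 + rail width and 0.300 m expected), the pad is about 116 mm high, and the tray's end wall is at sorter y -0.374. Next I'll move above the outer end of the tray with the claw shut and the jaws lined up with the track.

```bash
python3 -m pendant '0 0 -24 -42 2; 0 0 -48 -84 5;0 0 -72 -126 8;0 0 -96 -168 10;0 0 -120 -210 12;0 10 -144 -252 14;0 30 -168 -294 16;0 50 -192 -336 18;0 70 -216 -378 20;0 90 -234 -421 21'; python3 -m pendant '0 0 0 0 0;0 0 0 0 0'
python3 - <<'E'
from h import *
o=readout.get_obs(); print(o['t'],o['tool_pos'],o['opening'],o['contact_force'])
print(np.round(R.from_rotvec(o['tool_rot']).as_matrix(),3))
cv2.imwrite('pics/w1.png',get_image('wrist')[:,:,::-1]);cv2.imwrite('pics/s1.png',get_image('scene')[:,:,::-1])
E
```

```text
t: 1.15
tool_pos: [0.5055, -0.2664, 0.3164]
tool_rot: [-2.171, 0.103, 2.172]
contact_force: [1.0, -0.5, -0.6]
opening: -0.0001
t: 1.35
tool_pos: [0.5058, -0.2653, 0.3152]
tool_rot: [-2.169, 0.099, 2.175]
contact_force: [-0.2, 0.1, 0.5]
opening: 0.0001
1.35 [ 0.50581806 -0.26530696  0.31519164] 0.00013661447615529948 [-0.20268188  0.12608907  0.54635897]
[[-0.002 -0.094 -0.996]
 [ 0.003 -0.996  0.094]
 [-1.    -0.002  0.003]]
```

View pics/w1.png

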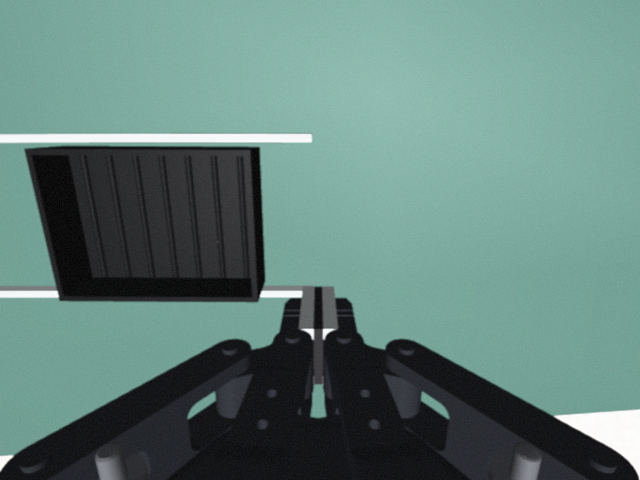

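View pics/s1.png

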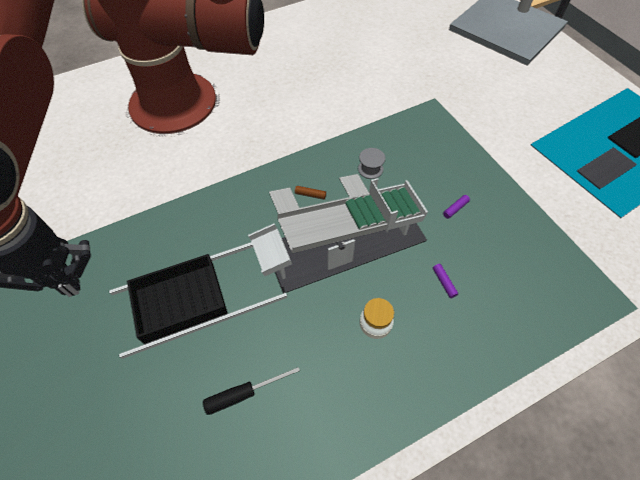

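The wrist view, with the fingers at about (318,310), shows the tray's -y wall at columns 259-265 and the far rail end at (312,138). In the scene view the fingertips at (68,290) are clear of the rails and tray. I'll check positions with this view.

Run:
```python
from h import *
o=readout.get_obs();W=cam('wrist',o);S=cam('scene')
r=lambda *p:print(np.round(p,4))
r(*onz(W,(259,148),.04));r(*onz(W,(260,300),.04));r(*onz(W,(312,138),.012))
r(*tri([ray(W,(260,300)),ray(S,(127.3,281))]));r(*tri([ray(W,(259,148)),ray(S,(136.7,336.7))]))
r(*tri([ray(W,(312,138)),ray(S,(120,355.3))]))
r(*(o['tool_pos']+.173*R.from_rotvec(o['tool_rot']).as_matrix()[:,0]))
```

```text
[ 0.5711 -0.2344  0.04  ]
[ 0.4604 -0.2188  0.04  ]
[ 0.5734 -0.2696  0.012 ]
[ 0.4537 -0.2157  0.0267]
[ 0.5681 -0.2295  0.0291]
[ 0.5723 -0.2681  0.0029]
[ 0.5052 -0.2668  0.1439]
```

```bash
python3 -m pendant '0 40 0 -5 0;0 80 0 -5 0;0 110 0 -5 0;0 122 0 -5 0;0 122 0 -5 0;0 122 0 -5 0'; python3 -m pendant '0 0 -10 0 0;0 0 -20 0 0;0 0 -30 0 0;0 0 -40 0 0;0 0 -50 0 0;0 0 -60 0 0;0 0 -70 0 0;0 0 -80 0 0;0 0 -90 0 0;0 0 -90 0 0'
python3 - <<'E'
from h import *
cv2.imwrite('pics/s2.png',get_image('scene')[:,:,::-1]);cv2.imwrite('pics/w2.png',get_image('wrist')[:,:,::-1])
E
```

```text
t: 2.05
tool_pos: [0.5106, -0.2685, 0.1969]
tool_rot: [-2.174, 0.108, 2.169]
contact_force: [0.2, 0.1, 0.1]
opening: -0.0003
t: 3.05
tool_pos: [0.5192, -0.1774, 0.1962]
tool_rot: [-2.173, 0.104, 2.17]
contact_force: [0.2, 0.4, -0.7]
opening: -0.0002
```

View pics/s2.png

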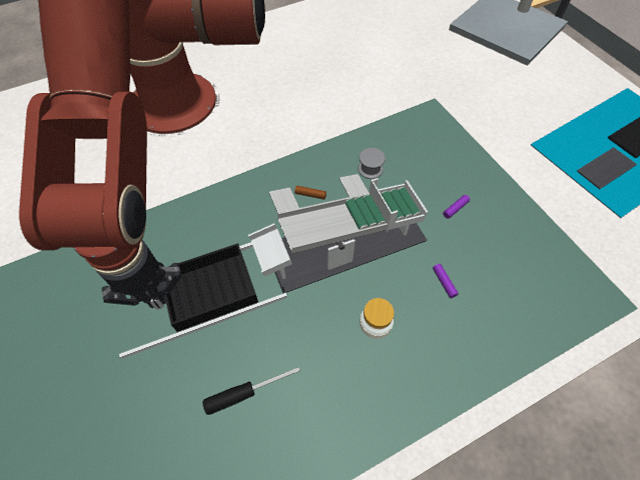

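View pics/w2.png

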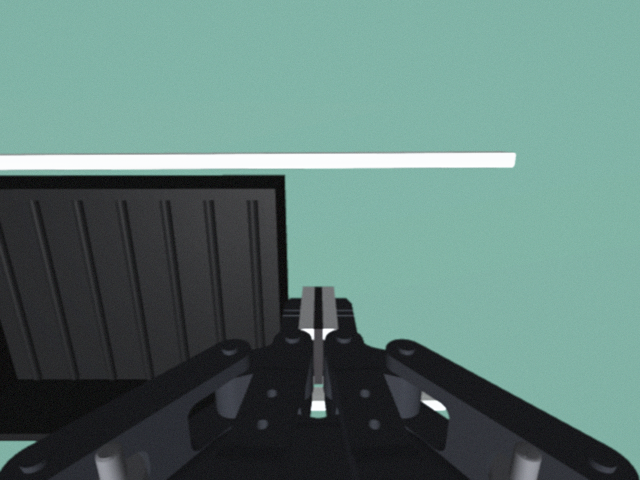

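The tray has slid cleanly up the track. In the scene view its -y far rim corner has moved from about (137,337) to (174,328), and it stays square to the rails. About 45 mm is left.

```bash
python3 -m pendant '0 0 -8 0 0;0 0 -16 0 0;0 0 -24 0 0;0 0 -30 0 0;0 0 -34 0 0;0 0 -36 0 0;0 0 -36 0 0'; for i in 1; do python3 -m pendant '0 0 -2 0 0;0 0 -4 0 0;0 0 -6 0 0;0 0 -6 0 0'; done
```

```text
t: 3.85
tool_pos: [0.5226, -0.142, 0.196]
tool_rot: [-2.172, 0.105, 2.17]
contact_force: [-0.3, 0.5, -0.2]
opening: 0.0001
t: 4.25
tool_pos: [0.5232, -0.1358, 0.196]
tool_rot: [-2.172, 0.104, 2.17]
contact_force: [-0.8, 0.2, 0.5]
opening: -0.0
```

```bash
python3 -m pendant '0 0 -2 0 0;0 0 -4 0 0;0 0 -4 0 0'
python3 - <<'E'
from h import *
cv2.imwrite('pics/s3.png',cv2.resize(get_image('scene')[170:370,100:360,::-1],None,fx=3,fy=3));cv2.imwrite('pics/d3.png',cv2.resize(get_image('side')[120:320,250:510,::-1],None,fx=3,fy=3))
E
```

```text
t: 4.55
tool_pos: [0.5236, -0.1316, 0.196]
tool_rot: [-2.172, 0.104, 2.17]
contact_force: [-0.5, -0.1, -0.1]
opening: -0.0002
```

View pics/s3.png

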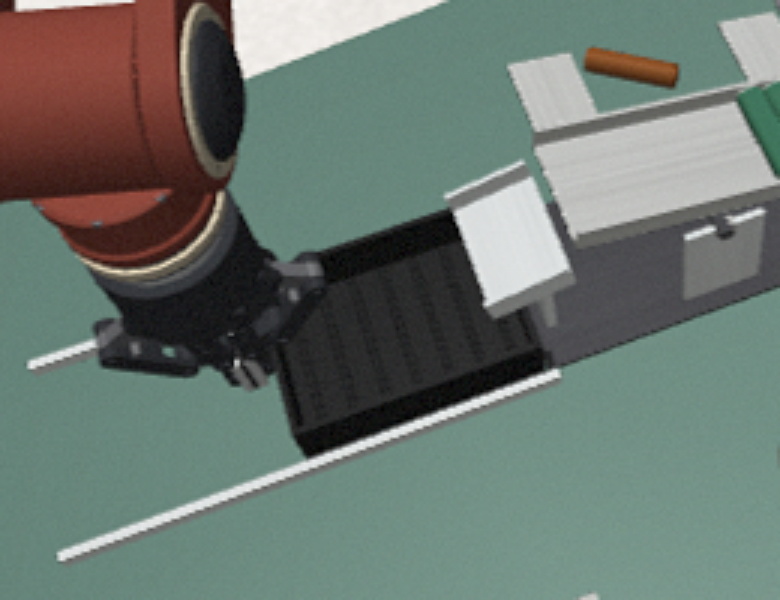

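View pics/d3.png

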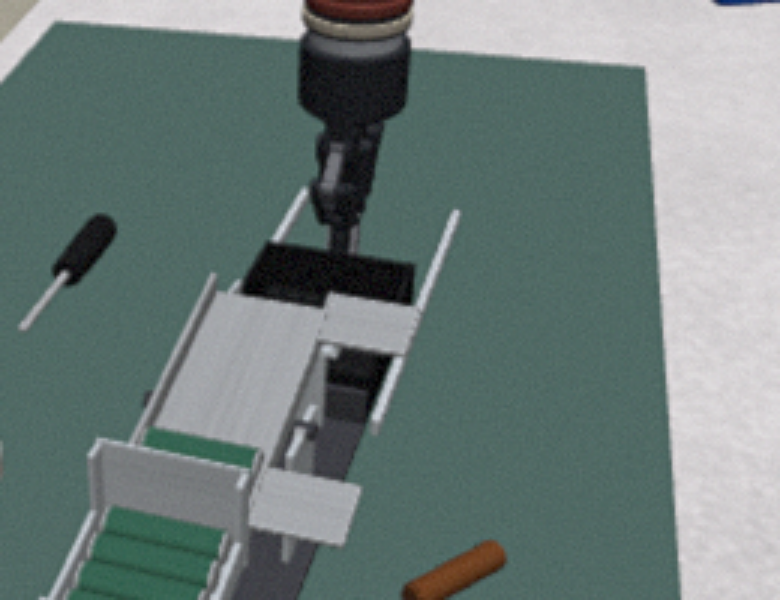

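The tray is nearly under the mouth: its far corner is at about (548,360) in the scene crop and the rail's inner end at (560,374). The force is still near zero, so I'll keep pushing until it rises.

```bash
python3 -m pendant '0 0 -2 0 0;0 0 -3 0 0;0 0 -3 0 0'; python3 -m pendant '0 0 -2 0 0;0 0 -3 0 0;0 0 -3 0 0'; python3 -m pendant '0 0 -2 0 0;0 0 -3 0 0;0 0 -3 0 0'
```

```text
t: 4.95
tool_pos: [0.5241, -0.1295, 0.1963]
tool_rot: [-2.175, 0.107, 2.17]
contact_force: [-0.3, -5.8, -0.9]
opening: 0.0001
t: 5.25
tool_pos: [0.5242, -0.1283, 0.1966]
tool_rot: [-2.178, 0.113, 2.174]
contact_force: [-2.7, -12.2, -0.2]
opening: 0.0001
t: 5.55
tool_pos: [0.5244, -0.1272, 0.1969]
tool_rot: [-2.181, 0.119, 2.178]
contact_force: [-3.0, -12.6, -1.2]
opening: -0.0002
```

The force climbs to 12 N and then the tray stops moving, so it's at the stop. I'll back off, rise and check.

```bash
python3 -m pendant '0 0 10 0 0;0 0 30 0 0;0 0 50 0 0;0 -40 50 0 0;0 -90 50 0 0;0 -135 50 0 0;0 -165 50 0 0;0 -165 50 0 0'
python3 - <<'E'
from h import *
S=get_image('scene')[:,:,::-1];cv2.imwrite('pics/s4full.png',S);cv2.imwrite('pics/s4.png',cv2.resize(S[170:370,100:360],None,fx=3,fy=3))
print(readout.get_obs()['contact_force'])
cv2.imwrite('pics/w4.png',get_image('wrist')[:,:,::-1])
cv2.imwrite('pics/d4.png',cv2.resize(get_image('side')[180:300,300:430,::-1],None,fx=5,fy=5))
E
```

```text
t: 6.35
tool_pos: [0.5208, -0.1752, 0.3693]
tool_rot: [-2.194, 0.123, 2.169]
contact_force: [1.3, 0.4, 0.1]
opening: 0.0003
[ 0.36029626  0.50469671 -1.04499726]
```

View pics/s4.png

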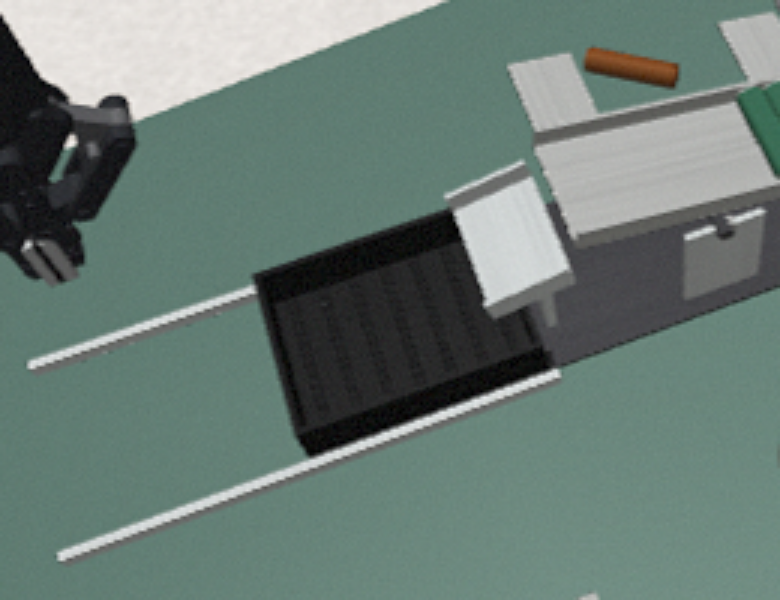

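View pics/d4.png

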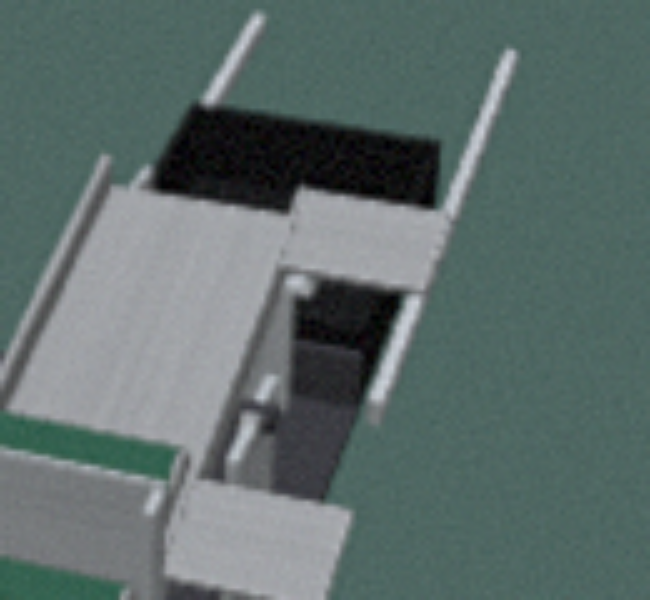

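View pics/w4.png

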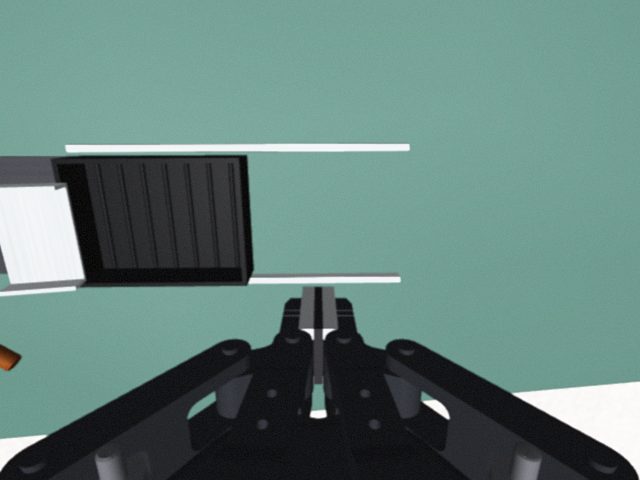

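Run:
```python
from h import *
o=readout.get_obs();W=cam('wrist',o);S=cam('scene')
yaw=-.0979;M=np.array([[np.cos(yaw),-np.sin(yaw)],[np.sin(yaw),np.cos(yaw)]]);og=np.array([.5534,.154])
for C,u in((S,(184.3,261.7)),(S,(199,314))): print(np.round(M.T@(onz(C,u,.04)[:2]-og),4))
a=onz(W,(247,157),.04);b=onz(W,(409,147),.012); print('wrist: tray end to rail end',np.round(M.T@(a-b)[:2],4))
Rm=R.from_rotvec(o['tool_rot']).as_matrix()
print(np.round(Rm,3), np.round(Rm.T@(np.array([.477,.088,.330])-o['tool_pos'])*1000,1))
```

```text
[-0.0556 -0.2707]
[ 0.0535 -0.269 ]
wrist: tray end to rail end [-0.0065  0.1351]
[[-0.001 -0.095 -0.996]
 [-0.013 -0.995  0.095]
 [-1.     0.013 -0.001]] [  28.1 -257.7   66.9]
```

The scene puts the tray's end at sorter y -0.270, exactly home. The wrist's 0.135 m (0.145 expected) comes from my picking the wall's foot instead of the rim. Next I'll move above the pad.

```bash
python3 -m pendant '0 0 -40 11 0;0 0 -80 22 0;0 0 -120 33 0;0 0 -160 44 0;0 0 -200 55 0;0 10 -235 62 0;0 20 -258 67 0;0 20 -258 67 0;0 20 -258 67 0'
python3 - <<'E'
from h import *
cv2.imwrite('pics/s5.png',cv2.resize(get_image('scene')[100:300,200:440,::-1],None,fx=3,fy=3))
cv2.imwrite('pics/d5.png',cv2.resize(get_image('side')[150:350,240:480,::-1],None,fx=3,fy=3))
cv2.imwrite('pics/w5.png',get_image('wrist')[:,:,::-1])
E
```

```text
t: 7.4
tool_pos: [0.4764, 0.0886, 0.336]
tool_rot: [-2.176, 0.117, 2.185]
contact_force: [1.1, 0.4, -0.3]
opening: -0.0001
```

View pics/s5.png

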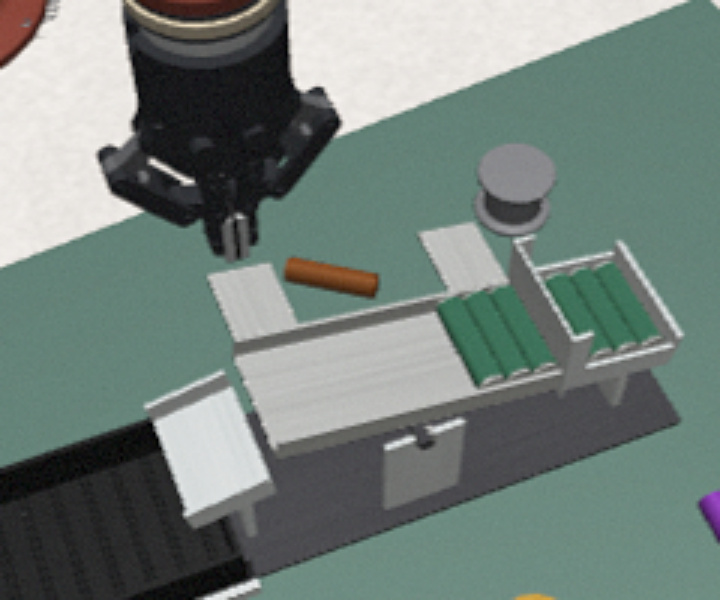

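View pics/d5.png

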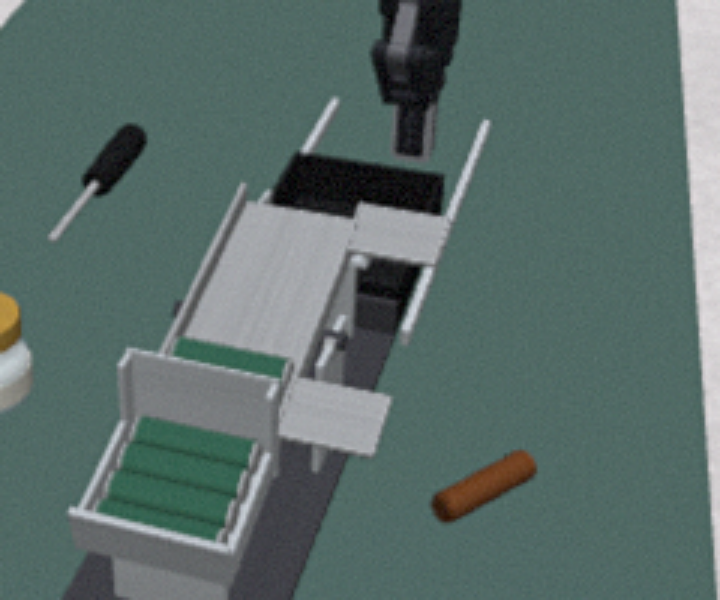

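View pics/w5.png

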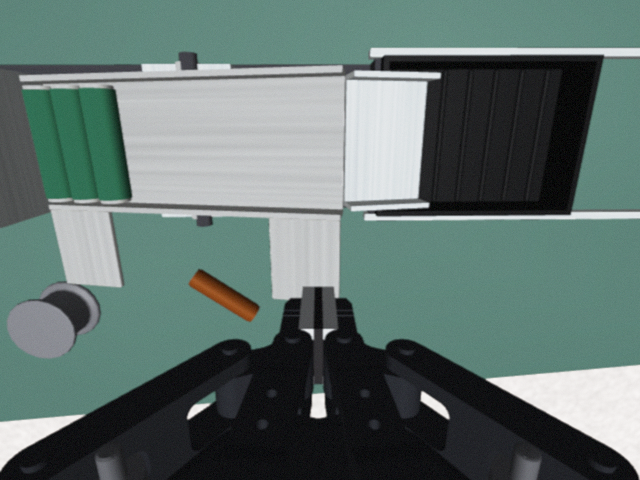

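The wrist view shows the pad at columns 270-340, rows 216-300, and the waiting cells far to the left at columns 25-130. I'll locate the pad centre from this view.

Run:
```python
from h import *
o=readout.get_obs();W=cam('wrist',o);S=cam('scene')
for u in((306,258),(272,299),(339,299),(341,218)): print(np.round(onz(W,u,.116),4))
print(np.round(tri([ray(W,(272,299)),ray(S,(290.5,188))]),4),np.round(tri([ray(W,(339,299)),ray(S,(269.5,192))]),4))
Rm=R.from_rotvec(o['tool_rot']).as_matrix(); print(np.round(o['tool_pos']+.173*Rm[:,0],4)); print(np.round(Rm,3))
```

```text
[0.4823 0.0903 0.116 ]
[0.459  0.1128 0.116 ]
[0.4549 0.0738 0.116 ]
[0.5035 0.0687 0.116 ]
[0.4519 0.1168 0.1004] [0.4592 0.0744 0.1234]
[0.4769 0.0852 0.1649]
[[-0.001 -0.096 -0.995]
 [-0.013 -0.995  0.096]
 [-1.     0.014 -0.   ]]
```

Pad and tip agree to within 5 mm. Now I'll press down gradually.

```bash
python3 -m pendant '0 15 -4 -2 0;0 30 -4 -2 0;0 42 -4 -2 0;0 48 -4 -2 0;0 52 -4 -2 0;0 56 -4 -2 0;0 60 -4 -2 0;0 64 -4 -2 0;0 68 -4 -2 0;0 72 -4 -2 0'; python3 -m pendant '0 2 0 0 0;0 4 0 0 0;0 5 0 0 0;0 5 0 0 0'
```

```text
t: 8.55
tool_pos: [0.4796, 0.0903, 0.2659]
tool_rot: [-2.179, 0.12, 2.178]
contact_force: [-0.0, -2.0, 2.6]
opening: 0.0002
t: 8.95
tool_pos: [0.4803, 0.0904, 0.2651]
tool_rot: [-2.178, 0.12, 2.18]
contact_force: [-13.3, -2.6, 26.2]
opening: -0.0001
```

The tip is at z 0.092 with the force up to 26 N, so the gate is at its limit (the pad should be 91 mm up). I'll rise and look.

```bash
python3 -m pendant '0 -5 0 0 0;0 -20 0 0 0;0 -50 0 0 0;0 -85 0 20 0;0 -110 0 40 0;0 -110 0 40 0;0 -110 0 40 0;0 -110 0 40 0'
python3 - <<'E'
from h import *
cv2.imwrite('pics/s6.png',cv2.resize(get_image('scene')[150:350,150:440,::-1],None,fx=2.7,fy=2.7))
cv2.imwrite('pics/d6.png',cv2.resize(get_image('side')[150:350,240:480,::-1],None,fx=3,fy=3))
cv2.imwrite('pics/w6.png',get_image('wrist')[:,:,::-1])
E
```

```text
t: 9.75
tool_pos: [0.4406, 0.0958, 0.3736]
tool_rot: [-2.175, 0.12, 2.183]
contact_force: [-0.5, -0.1, -0.6]
opening: 0.0002
```

View pics/s6.png

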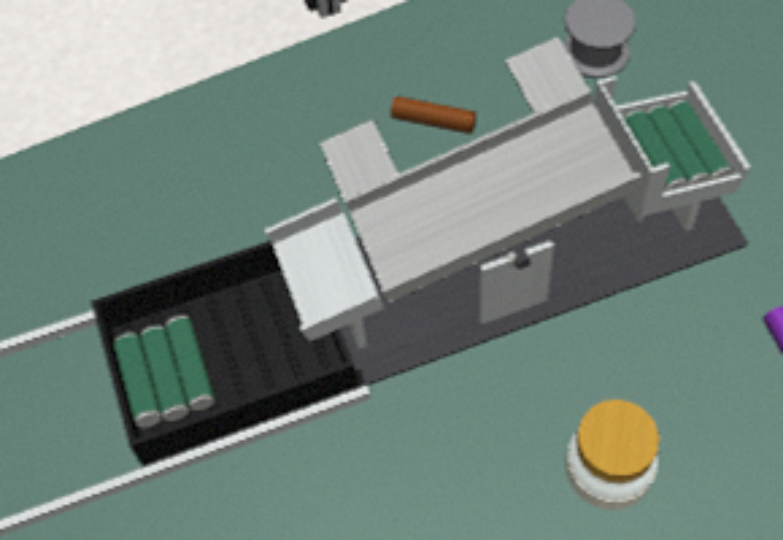

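View pics/d6.png

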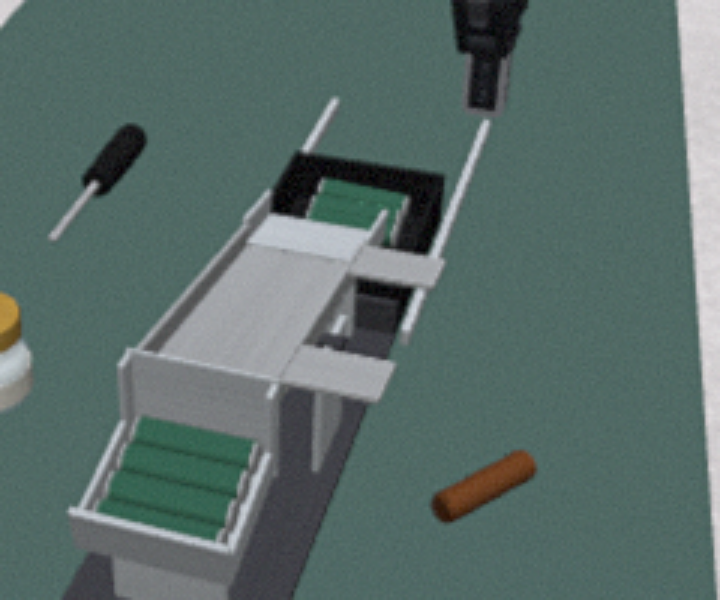

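View pics/w6.png

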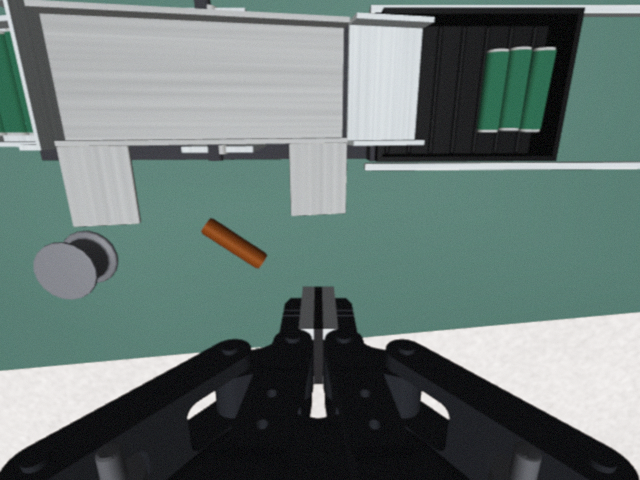

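All three cells lie side by side in the tray, the gate is right-down and the queue is untouched. I'll check whether the cells' impact shifted the tray off the stop.

Run:
```python
from h import *
from scipy.ndimage import gaussian_filter
a=cv2.cvtColor(cv2.imread('pics/s4full.png'),cv2.COLOR_BGR2GRAY).astype(np.float32)
I=get_image('scene');cv2.imwrite('pics/s7full.png',I[:,:,::-1])
b=cv2.cvtColor(I,cv2.COLOR_RGB2GRAY).astype(np.float32)
# edge position across tray -y outer wall, averaged along the wall
for t in np.linspace(.3,.7,3):
    p=np.array([184.3,261.7])*(1-t)+np.array([199,314])*t
    for im in(a,b):
        prof=np.array([cv2.getRectSubPix(im,(1,9),(float(p[0]+s),float(p[1])))[...].mean() for s in np.arange(-15,6,.25)])
        i=np.argmax(prof<65) ; print(round(t,2),'edge offset px',-15+i*.25, end=' | ')
    print()
d=cv2.absdiff(a,b); ys,xs=np.where(d>30); print(xs.min(),xs.max(),ys.min(),ys.max())
cv2.imwrite('pics/diff.png',cv2.resize(np.clip(d[150:370,80:440]*3,0,255).astype('uint8'),None,fx=2.2,fy=2.2))
o=readout.get_obs();print(o['t'],o['contact_force'])
```

```text
0.3 edge offset px -0.5 | 0.3 edge offset px -0.5 | 
0.5 edge offset px -0.5 | 0.5 edge offset px -0.75 | 
0.7 edge offset px -0.75 | 0.7 edge offset px -0.75 | 
0 386 0 307
9.95 [ 0.37550265  0.67673163 -0.79941509]
```

View pics/diff.png

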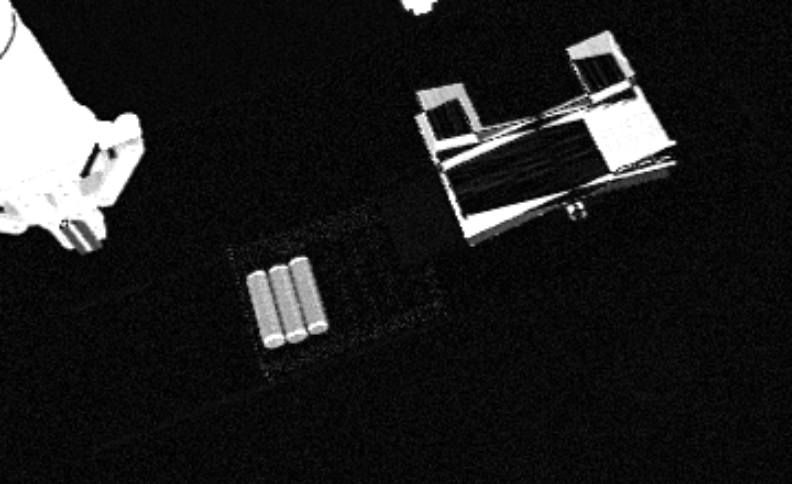

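The tray didn't move (edge shift ≤0.25 px, about 0.3 mm). Only the gate and the three cells changed. Handing in.

```bash
python3 -c "
from station import job
print(job.finish_job())"
```

```text
the job is handed in; nothing more can be done
None
```

The job is done and handed in at about t = 10 s of the 61 s allowed. I pushed the tray along its rails to the stop with the shut fingertips. I then pressed the right pad until the gate rocked all the way over, and backed away clear.

**Tray:** its outer end measured sorter y -0.270, which is the home position. The push force rose to about 12 N while the fingertip stayed put. After the cells landed, the tray's edge in the scene picture had shifted by no more than 0.25 px (about 0.3 mm).

**Gate:** pressing stopped at z 0.092 against an expected 0.091, with about 26 N upward on the fingertips (about 30 N in all). The last pictures show it right end down.

**Cells and the rest:** all three cells lie side by side in the tray, and the queue and the other things show no change. The force on the tool was back to noise level, about 1 N.

**Checks that disagreed:**
- One wrist-camera estimate had the tray's end 135 mm from the rail end, where 145 mm was expected. I put that down to picking the wall's foot instead of its rim and did not measure it again.
- Some two-view heights came out 10 to 15 mm off the given sizes. I relied on the given heights, the scene camera and the contact forces instead.

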